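# Turn over an upside-down feeder module, dock it and pin it

### The job

Of the two black feeder modules in front of the docking plate, one has come in upside down, its bare metal underside with the red cross showing: turn that one over onto the plate so that its green label faces up, slide it along the back rail with its lug fully home in the blue fork, and only then push the red-headed pin right through until its head seats. Leave the other module and the things lying about where they are.

Things in the scene. Friction and masses are not known exactly. Their poses are not given: they have to be found in the camera images.
- dock: Fixed docking plate, black rubber top, 145 (x) by 540 (y) mm, top 8 mm above the table. Origin: middle of its long front edge (next to the robot) at table height; x points away from that edge across the plate, y along it towards the blue fork, z up. The 8 mm step of the front edge holds the foot of a module tipped over it from the table.
- rail (a point): Middle of the front face of the aluminium back rail, at its foot, at (125, -35, 8) mm in the dock's frame; the rail runs along y from -265 to 195 mm and is 24 mm high above the plate. A module against it, right way up, has its lug in line with the fork's slot.
- fork_stop (a point): The blue fork stands at the plate's +y end: two upright cheeks, each 16 mm thick in x and 34 mm long in y, tops 56 mm above the table, 20 mm slot between them. Their faces towards -y stop the module's end face; this point lies between those faces, at (89, 205, 8) mm in the dock's frame.
- fork_axis (a point): Middle of the fork's slot on the pin's axis, at (89, 222, 38) mm in the dock's frame. The pin's axis runs along the dock's x.
- pin (a joint): Captive steel locking pin, 10 mm thick, tapered tip, red round head 26 mm across and 10 mm thick. It slides along the dock's x with about 2 N of friction: 0 to 0.003 m drawn out (start), 0.044 m with its head seated on the near cheek. It stays where it is left. It passes through the lug only when the module is right way up and home.
- pin_head (a point): Middle of the outer face (towards the robot) of the pin's red head, 38 mm above the table; it moves with the pin. Drawn out it stands 9 mm beyond the plate's front edge, seated 53 mm.
- module_1: The module lying upside down: black box 72 (x) by 140 (y) by 46 (z) mm, 0.3 to 0.6 kg, steel lug on its +y end. Origin: centre of the box; z points out of the green-label face (down at the start), y to the lug. It lies on the table before the plate's front edge, long side within 15 degrees of it, lug towards the fork's end. The two modules swap places. It can stand on a long side.
- module_1_cross (a point): Middle of its bare metal underside with the red cross (on top at the start), 23 mm from the box's centre. The housing is matt plastic and grips well (friction coefficient about 0.6, more against rubbery fingers), so that a finger pressed against its side can roll it up over the plate's step without slipping; past about 65 degrees it goes on by itself and stands on that long side.
- module_1_label (a point): Middle of its green-label face, 23 mm from the box's centre.
- module_1_lug (a point): Centre of the 13 mm hole in its lug, 87 mm from the box's centre along y and 7 mm towards the label face, hole along x. The lug is 14 mm thick (x), 24 mm high (z) and reaches 30 mm out from the end face. With the module on the plate, right way up and home, it lies on fork_axis.
- module_2: The other, identical module, the right way up with its green label on top, same origin and axes; it is to stay where it is.
- screwdriver: Screwdriver lying on the table, a bystander.
- tape_roll: Yellow tape roll, 90 mm across, 30 mm high, a bystander.
- jar: Glass jar with a blue cap, 75 mm high, a bystander.
- roller: Black rubber roller standing upright, 85 mm high, a bystander.

How it is judged:
By the outcome, as a careful person would: the job done as asked, in the order asked, and still so for the second after the job is handed in, with the robot touching nothing.
It also fails if it takes over 70 s, if anything falls off the work surface, if the arm or the gripper's body presses on something with over 40 N, if the wrist force passes 120 N, or if a joint passes its speed limit or range.

### The arm

A 7-joint arm with a two-finger parallel gripper is mounted at the origin on the work surface. World frame = base frame: x ahead of the robot, y to its left, z up, the work surface at z = 0. Lengths are in m, angles in rad, forces in N, time in s.
With the tool pointing down it reaches from about 0.35 to 0.9 m from the base axis. Payload 19.9 kg.
Tool frame: the origin (TCP) lies between the finger pads; the fingertips stand 19 mm ahead of it and the grasp point (between the pads) is the TCP; z points along the fingers, y is the line along which they close (so a half turn about z gives the same grasp; the last joint's range is limited). The gripper opens to 94 mm and grips with 3 to 60 N. Pads are 16 mm wide; open, the fingers measure 119 mm over their backs; the gripper's body (75 mm by 177 mm) begins 78 mm behind the grasp point.
Start: joints at [-1.194, 0.417, -0.01, 1.614, 0.005, 1.111, -0.053], TCP at [0.254, 0.571, 0.224] pointing down, gripper open.
Joint ranges: [-2.81, 2.81], [-0.39, 2.02], [-1.27, 1.25], [0.06, 2.57], [-1.19, 4.33], [0.19, 2], [-2.82, 2.82]. Speed limits (rad/s): [1.89, 1.89, 2.39, 2.39, 3.01, 3.01, 3.01].

### API

Orientations are given as a 3x3 rotation matrix whose columns are the frame's x, y, z axes.
In Python, from rig import robot gives the robot as it stands. Calls block until the motion is done:
- robot.move_ptp(position, orientation): joint-space move of the TCP to a pose.
- robot.move_linear(position, velocity=0.15, frame=None, threshold=None): straight line of the TCP; frame=None keeps the orientation; velocity is the mean speed in m/s. With threshold (N) it stops when the force on the tool has changed by that much, and returns True; else False.
- robot.goto_joints(angles): joint-space move.
- robot.gripper_to(opening): finger opening in m; the grip force is fixed at half the most; returns when the fingers have stopped.
- robot.pause(seconds).
- robot.ik(position, orientation): joint angles nearest the present ones, or None.
- robot.get_state(): the state.
- robot.grab_frame(name): name is "side" or "top" or "wrist"; returns the picture (420x560x3 uint8, red, green, blue); there is no depth.
- robot.camera_info(name): a dict with "fx", "fy", "cx", "cy" (pixels), "rvec" (rotation vector, rad) and "tvec" (3), from world to camera coordinates, as OpenCV has them. Camera axes: x right, y down, z forward; pixel columns grow to the right and rows downward; lengths in m; the calibration is good to about 2 mm. A picture is of the moment at which its call begins: read the wrist's pose just before it. camera_info takes no time and is no camera call; for the wrist camera it gives the pose at the moment of the call.
A pose or a line that the arm cannot do raises robot.PlanningError and nothing moves.
- robot.sign_off(): hands the job in; it is judged then, once.
The state is a dict: "time": time; "qpos": joint angles; "joint_vel": joint speeds; "effort": joint torques, N m; "ee_pos": TCP position; "tool_rot": TCP orientation; "force": force on the tool from outside, world axes, zero at the start; "moment": the same for the moment, N m; "opening": finger opening in m; "grasp_force": force on a finger pad.
Only numpy, scipy, OpenCV 4.12 (cv2) and the standard library are available. Lean on these libraries where they do the work, as an engineer would, in place of code of your own. Each camera call takes 0.05 s, during which the arm holds its last target. There are 200 camera calls.

## Working session

There is one attempt and no reset: what is moved stays moved. The work goes in short steps, each a Python script; the robot and the scene stay as the last script left them, time stands still between calls to the robot, and variables do not carry over. Pictures are saved under pics/ and viewed, at most 10 in all, crops included, and the job is handed in when it is done.

```bash
ls; mkdir -p pics; python3 - <<'E'
from rig import robot
import cv2
for n in("top","side"):
    im=robot.grab_frame(n); cv2.imwrite(f"pics/{n}0.png",im[:,:,::-1]); print(robot.camera_info(n))
s=robot.get_state(); print(s["time"],s["ee_pos"],s["tool_rot"])
E
```

```text
pics
{'fx': 464.7904578644001, 'fy': 464.7904578644001, 'cx': 279.2393278421712, 'cy': 218.4850112539649, 'rvec': array([ 2.09958457, -2.09381828,  0.25582064]), 'tvec': array([0.00194481, 0.54598552, 1.08921373])}
{'fx': 384.5261089389811, 'fy': 384.5261089389811, 'cx': 280.75583268275795, 'cy': 207.08793618598963, 'rvec': array([ 2.32948165, -0.25751604,  0.09503699]), 'tvec': array([-0.51667208,  0.13044368,  1.01339059])}
0.1 [0.25405557 0.57069527 0.22388081] [[-9.13560032e-01  4.06703722e-01 -3.87919240e-04]
 [ 4.06703901e-01  9.13559441e-01 -1.04158594e-03]
 [-6.92295952e-05 -1.10931955e-03 -9.99999382e-01]]
```

View pics/top0.png

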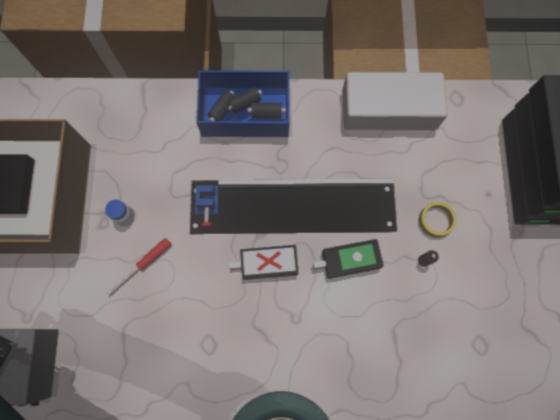

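View pics/side0.png

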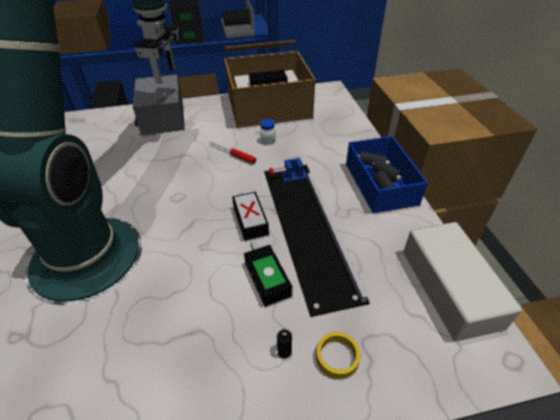

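Top view: the dock spans columns 190–397 and rows 181–234, with the fork at left (206,195) and the pin head at (206,223). The crossed module_1 is at (269,261) with its lug to the left, and module_2 is at (353,258). I'll enlarge this region to get accurate corners.

```bash
python3 - <<'E'
import cv2
im=cv2.imread("pics/top0.png")[172:292,182:402]
cv2.imwrite("pics/crop0.png",cv2.convertScaleAbs(cv2.resize(im,(792,432),interpolation=cv2.INTER_CUBIC),alpha=1.6,beta=20))
E
cat > h.py <<'E'
import numpy as np, cv2
from rig import robot
def cam(n):
    c=robot.camera_info(n); K=np.array([[c["fx"],0,c["cx"]],[0,c["fy"],c["cy"]],[0,0,1]])
    return K,c["rvec"],c["tvec"]
def px2w(n,uv,z):
    K,r,t=cam(n); R=cv2.Rodrigues(r)[0]; o=-R.T@t
    d=R.T@np.linalg.inv(K)@np.array([uv[0],uv[1],1.]); return o+d*(z-o[2])/d[2]
def proj(n,P):
    K,r,t=cam(n); return cv2.projectPoints(np.atleast_2d(np.asarray(P,float)),r,t,K,None)[0][:,0]
E
```

```text
(no output)
```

View pics/crop0.png

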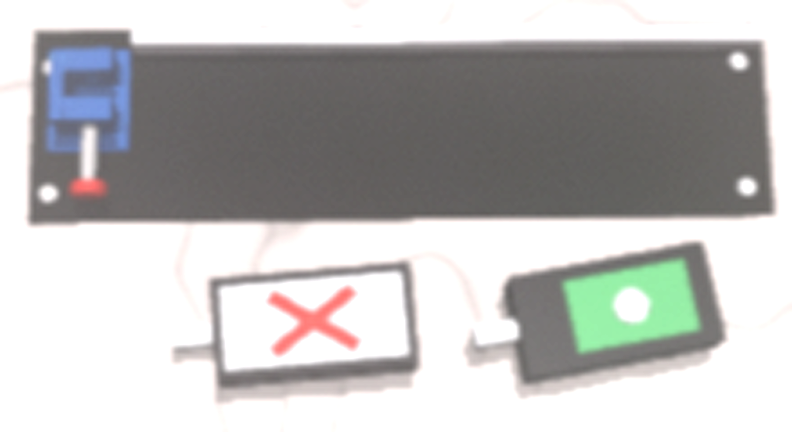

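Enlarged crop: the plate's front corners are at (30,222) and (775,213) in crop pixels. The corners of module_1's cross face are at about (213,283), (406,266), (413,362) and (219,373). Next I compute positions from these.

```bash
python3 - <<'E'
from h import *
c=lambda u,v:(np.array([u,v])+.5)/3.6-.5+[182,172]
A=px2w("top",c(30,222),.008);B=px2w("top",c(775,213),.008)
yd=(A-B)[:2];print("len",np.linalg.norm(yd));yd/=np.linalg.norm(yd);xd=np.array([yd[1],-yd[0]])
O=(A+B)[:2]/2
ph=px2w("top",c(88,187),.038)[:2]; D=lambda p:np.array([(p[:2]-O)@xd,(p[:2]-O)@yd])
bl=px2w("top",c(36,32),.008)
print("O",O,"xd",xd,"yd",yd,"pin",D(ph),"bl",D(bl))
for p in [(213,283),(406,266),(413,362),(219,373)]: print(D(px2w("top",c(*p),.046))*1e3)
for p in [(508,280),(700,243),(722,338),(524,380),(472,340)]: print("m2",D(px2w("top",c(*p),.046))*1e3)
np.savez("dock.npz",O=O,xd=xd,yd=yd)
# reprojection check
def W(x,y,z): return [*(O+xd*x+yd*y),z]
P=proj("top",[W(0,.27,.008),W(.145,.27,.008),W(.125,-.265,.032),W(.081,.205,.056),W(.081,.239,.056),W(-.009,.222,.038)])
print(((P+.5-[182,172])*3.6-.5).round())
P=proj("side",[W(0,-.27,.008),W(.145,-.27,.008),W(0,.27,.008)]);print(P.round(1))
E
```

```text
len 0.5368512552008458
O [ 0.52385192 -0.03416295] xd [0.99987958 0.01551869] yd [-0.01551869  0.99987958] pin [0.01832934 0.22275356] bl [0.14347828 0.26858594]
[-52.63384161 133.69027713]
[-42.39102263   0.20828202]
[-108.96884452   -3.17296467]
[-114.78560817  129.21779434]
m2 [-53.08786258 -70.08599245]
m2 [ -28.71964478 -204.53319798]
m2 [ -95.19756621 -215.48316915]
m2 [-122.20857676  -78.54627408]
m2 [-94.39826153 -43.93467507]
[[ 28. 222.]
 [ 34.  30.]
 [766.  38.]
 [112.  94.]
 [ 63.  95.]
 [ 88. 225.]]
[[309.1 316.8]
 [369.  303.6]
 [262.4 171.2]]
```

```bash
cat >> h.py <<'E'
d=np.load("dock.npz"); O,xd,yd=d["O"],d["xd"],d["yd"]
def W(x,y,z): return np.array([*(O+xd*x/1e3+yd*y/1e3),z/1e3])   # dock mm -> world
def D(p): return np.array([*(np.array([(p[:2]-O)@xd,(p[:2]-O)@yd])*1e3),p[2]*1e3])
X3,Y3,Z3=np.array([*xd,0]),np.array([*yd,0]),np.array([0,0,1.])
Rp=np.column_stack([-X3,Y3,-Z3])   # tool down, closing along dock y
def st(tag=""):
    s=robot.get_state(); f=s["force"]; print(tag,"t%.1f"%s["time"],"tcp",D(s["ee_pos"]).round(1),"F",f.round(1)); return s
E
python3 - <<'E'
from h import *
for R in(Rp,Rp@np.diag([-1,-1,1])):
    for p in [(-150,65,120),(-150,65,49),(-80,65,49),(-20,65,110)]:
        q=robot.ik(W(*p),R); print(None if q is None else np.round(q,2))
robot.move_ptp(W(-150,65,120),Rp)
robot.gripper_to(.08); st()
robot.move_linear(W(-150,65,49),.2); st()
print(robot.move_linear(W(-70,65,49),.06,threshold=12)); st()
cv2.imwrite("pics/a.png",cv2.resize(robot.grab_frame("side")[130:290,170:370,::-1],(800,640))[:600])
E
```

```text
[-0.54  0.13  0.4   2.31 -0.07  0.72  1.51]
[-0.44  0.29  0.31  2.35 -0.18  0.52  1.6 ]
[-0.36  0.39  0.26  2.19 -0.18  0.58  1.61]
[-0.38  0.37  0.31  2.02 -0.15  0.78  1.61]
[-0.82  0.15  0.72  2.31 -0.15  0.72 -1.56]
[-0.8   0.36  0.74  2.36 -0.47  0.56 -1.25]
[-0.72  0.46  0.69  2.2  -0.5   0.63 -1.22]
[-0.7   0.44  0.71  2.03 -0.39  0.81 -1.32]
 t2.6 tcp [-150.    65.1  120. ] F [ 0.4  0.3 -0.1]
 t3.1 tcp [-150.    64.8   49.3] F [-0.3  0.9  0.9]
True
 t4.2 tcp [-79.5  64.9  48.4] F [-0.3  0.7  0.8]
```

View pics/a.png

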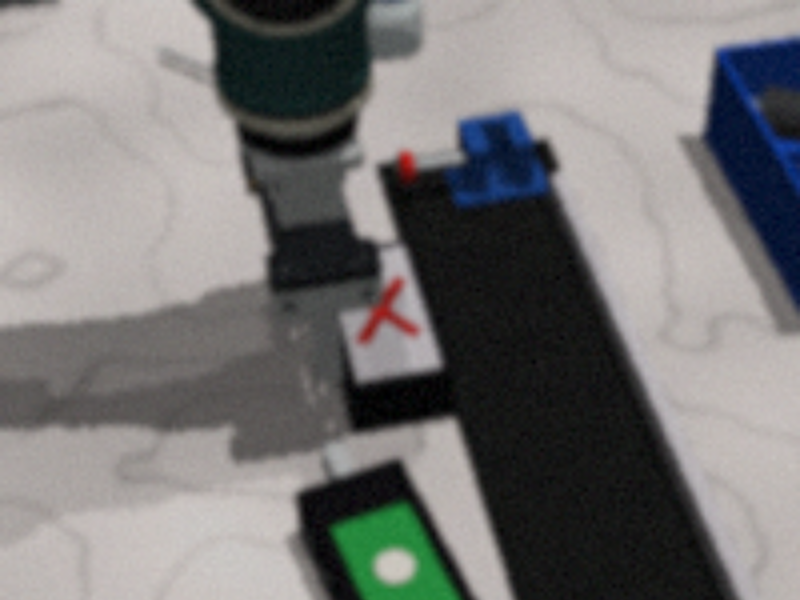

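The push stopped at the expected x with the module flush against the step; the cross is still on top, and module_2 is untouched. Next I roll it, logging the forces.

```bash
cat > roll.py <<'E'
from h import *
import sys
a0,a1,bias=map(float,sys.argv[1:4]); h=29.4; stop=False
for a in np.arange(a0,a1+.1,5):
    t=np.radians(a); r=np.array([-72,h-8])
    x=r[0]*np.cos(t)+r[1]*np.sin(t); z=8-r[0]*np.sin(t)+r[1]*np.cos(t)
    x+=bias*np.cos(t); z-=bias*np.sin(t)
    robot.move_linear(W(x-8,65,z+19),.05)
    s=st("%d"%a); 
    if np.linalg.norm(s["force"])>60: print("STOP");break
E
python3 roll.py 0 30 3
python3 - <<'E'
from h import *
cv2.imwrite("pics/b.png",cv2.resize(robot.grab_frame("side")[130:250,190:350,::-1],(800,600)))
E
```

```text
0 t4.5 tcp [-79.2  64.9  47.9] F [-14.8  -0.1  10.1]
5 t4.8 tcp [-76.7  64.9  53.9] F [-11.3  -1.2   2.6]
10 t5.0 tcp [-73.8  64.9  59.7] F [-10.1  -1.    3.7]
15 t5.3 tcp [-70.5  64.9  65.2] F [-10.5  -0.7   4.5]
20 t5.6 tcp [-66.9  64.9  70.4] F [-10.7  -0.3   5.8]
25 t5.8 tcp [-62.7  64.9  75.4] F [-11.5  -0.4   8.6]
30 t6.1 tcp [-58.1  64.9  80. ] F [-12.3  -0.6   9.9]
```

View pics/b.png

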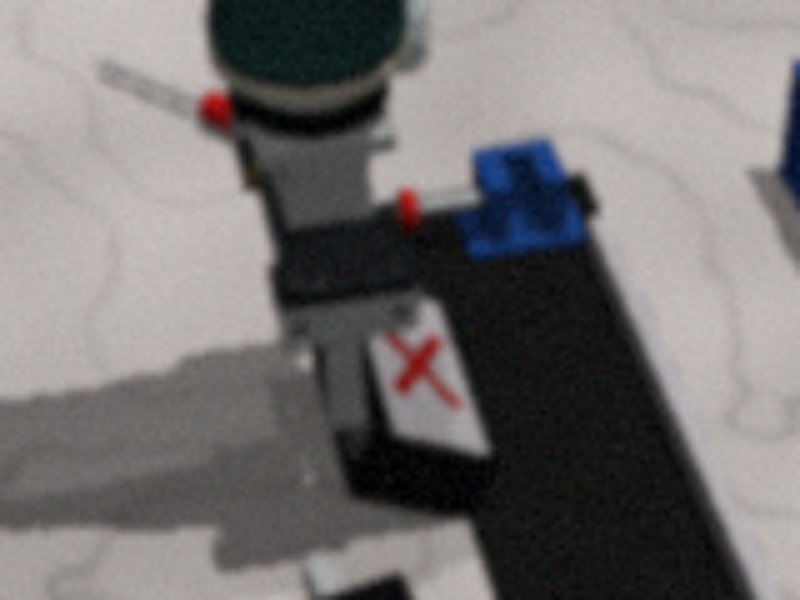

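The module is at about 30° and rolling without slip, with the cross face tilting toward the rail. I'll continue.

```bash
python3 roll.py 35 75 3.5
python3 - <<'E'
from h import *
robot.pause(.3); st()
p=D(robot.get_state()["ee_pos"])
robot.move_linear(W(p[0]-25,65,p[2]+35),.2)
cv2.imwrite("pics/c.png",cv2.resize(robot.grab_frame("side")[130:250,190:350,::-1],(800,600)))
E
```

```text
35 t6.5 tcp [-53.2  64.9  83.8] F [-15.6  -0.9  17.3]
40 t6.7 tcp [-47.8  64.9  87.7] F [-15.9  -1.2  22.3]
45 t7.0 tcp [-41.8  64.9  91.2] F [-16.   -1.1  27. ]
50 t7.3 tcp [-35.4  64.9  94.2] F [-13.4  -0.6  29.8]
55 t7.5 tcp [-28.8  64.9  96.8] F [-10.6  -0.1  31.5]
60 t7.8 tcp [-22.   64.8  98.7] F [-7.1 -0.4 30.8]
65 t8.1 tcp [-15.2  64.8 100. ] F [-4.  -1.3 30. ]
70 t8.4 tcp [ -8.5  64.8 100.7] F [-1.3 -0.4 28. ]
75 t8.7 tcp [ -1.9  64.8 100.8] F [ 1.1 -2.  26.2]
 t8.9 tcp [ -2.1  64.8 100.8] F [ 1.1 -1.3 25.9]
```

View pics/c.png

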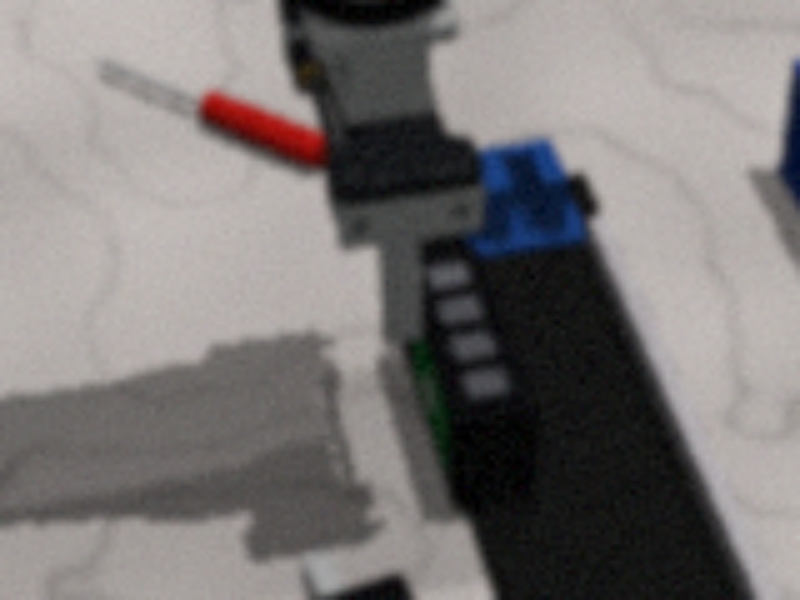

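It now stands on its long side on the plate, with the green label toward the robot and the side with four grey patches on top. I'll push its top toward the rail to topple it.

```bash
python3 - <<'E'
from h import *
robot.move_linear(W(-50,65,82),.25)
for x in range(-25,22,5):
    robot.move_linear(W(x,65,82),.08 if x>-25 else .15); st()
robot.pause(.3); st()
robot.move_linear(W(-20,65,110),.25)
cv2.imwrite("pics/d.png",cv2.resize(robot.grab_frame("side")[130:250,190:350,::-1],(800,600)))
E
```

```text
t10.1 tcp [-23.4  64.9  83. ] F [-0.5 -0.2 -0.5]
 t10.3 tcp [-19.8  65.   82.3] F [ 0.3  0.6 -0.7]
 t10.6 tcp [-15.   65.   81.9] F [-0.8 -0.7 -0.5]
 t10.8 tcp [-10.   65.   81.9] F [-2.7  0.5  0.1]
 t11.1 tcp [-5. 65. 82.] F [-1.3 -0.1 -0.6]
 t11.3 tcp [ 0.2 65.  82. ] F [-0.2  0.1 -1.2]
 t11.6 tcp [ 5.3 65.  82. ] F [ 0.2 -0.5  1. ]
 t11.8 tcp [10.3 65.  82. ] F [-0.5  0.2  0.1]
 t12.1 tcp [15.3 65.  82. ] F [ 0.5 -0.3  0. ]
 t12.3 tcp [20.3 65.  82. ] F [-1.1  0.6 -0.3]
 t12.6 tcp [19.9 65.  82. ] F [-0.3 -0.6 -0.6]
```

View pics/d.png

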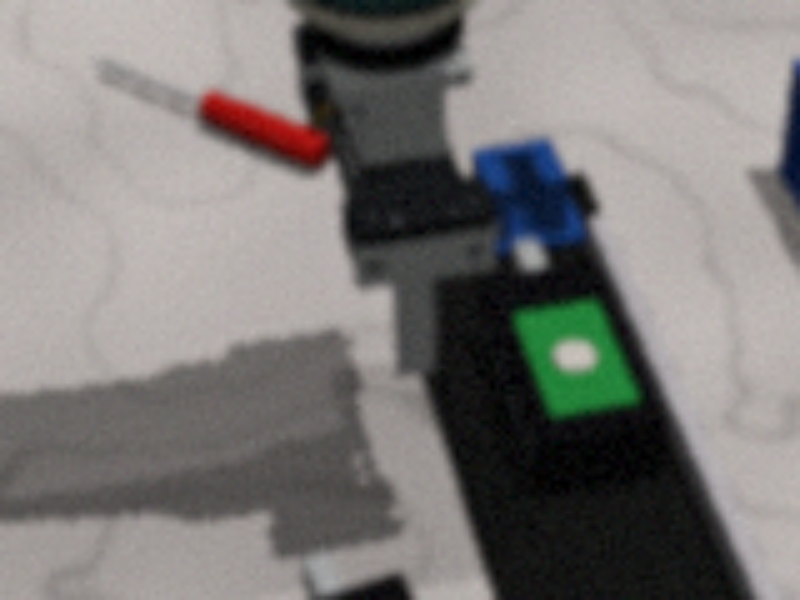

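The module lies label-up with its lug toward the fork, still short of the rail. Next: push it to the rail with both fingers, then slide it to the fork.

```bash
python3 - <<'E'
from h import *
robot.move_linear(W(-20,65,41),.2)
print(robot.move_linear(W(50,65,41),.06,threshold=15)); st()
robot.move_linear(W(30,65,41),.1); robot.move_linear(W(30,65,110),.25)
robot.gripper_to(0)
robot.move_ptp(W(89,-45,110),Rp); robot.move_linear(W(89,-45,41),.2); st()
print(robot.move_linear(W(89,58,41),.06,threshold=15)); st()
robot.move_linear(W(89,35,41),.1); robot.move_linear(W(20,-60,140),.3)
im=robot.grab_frame("top"); cv2.imwrite("pics/e.png",cv2.resize(im[170:260,185:305,::-1],(800,600),interpolation=cv2.INTER_CUBIC)); st()
E
```

```text
True
 t14.5 tcp [45.4 65.  40.4] F [-0.9 -0.2  0.2]
 t17.6 tcp [ 89.1 -44.5  41.6] F [0.  0.6 0.7]
True
 t19.1 tcp [88.8 54.8 40.8] F [ 1.  -1.3  1.6]
 t20.2 tcp [ 20.2 -58.7 139.4] F [ 0.7  0.1 -0.6]
```

View pics/e.png

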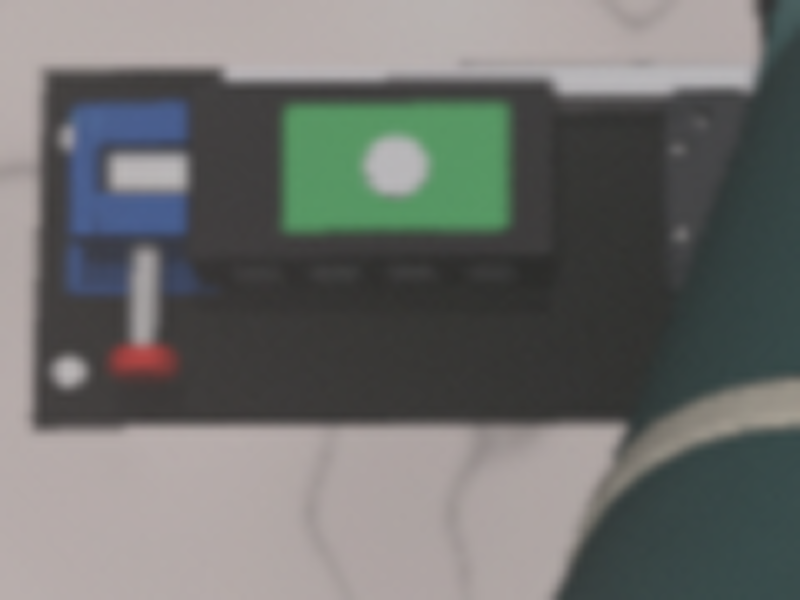

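The lug is in the slot up to the fork faces, and the module sits square against the rail with its label up. Now I push the pin.

```bash
python3 - <<'E'
from h import *
robot.move_ptp(W(-25,222,140),Rp); robot.move_linear(W(-25,222,44),.2); st()
print(robot.move_linear(W(52,222,44),.05,threshold=20)); s=st()
print(robot.move_linear(W(D(s["ee_pos"])[0]+4,222,44),.02,threshold=20)); st()
robot.move_linear(W(0,222,44),.15); robot.move_linear(W(-60,150,180),.3); robot.move_linear(W(-120,60,200),.3)
im=robot.grab_frame("top"); cv2.imwrite("pics/f.png",cv2.resize(im[170:260,185:305,::-1],(800,600),interpolation=cv2.INTER_CUBIC)); st()
E
```

```text
t21.9 tcp [-24.3 221.4  44.7] F [-0.2  0.2  0.8]
True
 t23.2 tcp [ 45.8 221.8  43.3] F [-0.  -0.8 -0.2]
True
 t23.4 tcp [ 45.8 221.8  42.9] F [ 0.4  0.2 -0.3]
 t25.1 tcp [-119.8   60.5  199.4] F [ 0.3  0.2 -0.9]
```

View pics/f.png

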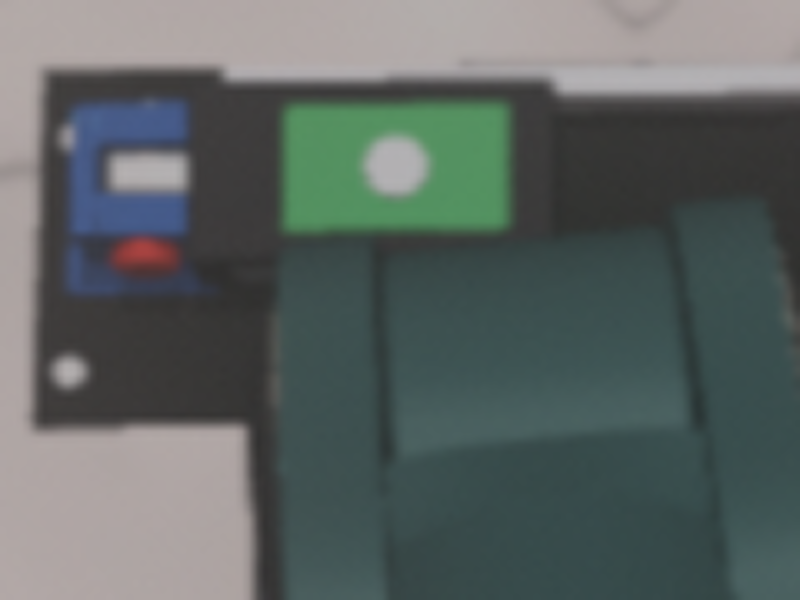

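The red head is seated on the near cheek, and the pin tip shows at the far cheek. The finger stopped at 45.8 mm (45 mm expected), and a second push did not move it.

```bash
python3 -c "
from rig import robot
print(robot.sign_off())"
```

```text
the job is handed in; nothing more can be done
None
```

Job handed in at about 25 s: the upside-down module is turned label-up and sits home in the fork against the rail, the pin was then pushed through until its head seated, and I touched neither the other module nor the loose things.

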